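# Load milling discs in reverse order

### The job

Move the four milling discs from the dark storage rack to the light aluminium loading rack, reversing their order: the disc that stands next to the storage rack's orange end goes in the slot farthest from the loading rack's orange end, the second goes second farthest, and so on, until the last one stands next to the orange end. Each disc must finish upright and fully seated in its own slot, released and at rest.

Things in the scene. Friction and masses are not known exactly. Their poses are not given: they have to be found in the camera images.
- storage_rack: Storage rack, dark slate grey, one orange end, fixed; holds the discs at the start; base 124 x 214 x 6 mm; origin on the base's underside, below the middle of the row. Four slots at y = -75, -25, 25, 75 mm, x = 0, discs' axes along y. Slots 16.5 mm wide, flaring to 28 at the fin tops (50 mm up). Rim rails seat a disc with its centre at z = 58 mm, top at 107. Orange end plate at +y, label ledge along the -x side.
- loading_rack: Loading rack, aluminium with white fins, one orange end, fixed; empty at the start; base 124 x 214 x 6 mm; origin on the base's underside, below the middle of the row. Four slots at y = -75, -25, 25, 75 mm, x = 0, discs' axes along y. Slots 16.5 mm wide, flaring to 28 at the fin tops (50 mm up). Rim rails seat a disc with its centre at z = 58 mm, top at 107. Orange end plate at +y, label ledge along the -x side.
- white_disc (a point): White milling disc, 98 mm diameter, 14 mm thick, 0.1 to 0.2 kg, standing on its rim in a storage rack slot. Point: the disc's centre; y = the disc's axis (normal to its flat faces, along the row), z up at the start. Grasp from above across the 14 mm near the top of the rim (49 mm above this point); neighbours stand 50 mm apart (36 mm free gap).
- pink_disc (a point): Pink milling disc, 98 mm diameter, 14 mm thick, 0.1 to 0.2 kg, standing on its rim in a storage rack slot. Point: the disc's centre; y = the disc's axis (normal to its flat faces, along the row), z up at the start. Grasp from above across the 14 mm near the top of the rim (49 mm above this point); neighbours stand 50 mm apart (36 mm free gap).
- blue_disc (a point): Blue milling disc, 98 mm diameter, 14 mm thick, 0.1 to 0.2 kg, standing on its rim in a storage rack slot. Point: the disc's centre; y = the disc's axis (normal to its flat faces, along the row), z up at the start. Grasp from above across the 14 mm near the top of the rim (49 mm above this point); neighbours stand 50 mm apart (36 mm free gap).
- green_disc (a point): Green milling disc, 98 mm diameter, 14 mm thick, 0.1 to 0.2 kg, standing on its rim in a storage rack slot. Point: the disc's centre; y = the disc's axis (normal to its flat faces, along the row), z up at the start. Grasp from above across the 14 mm near the top of the rim (49 mm above this point); neighbours stand 50 mm apart (36 mm free gap).
- chip_white: White label chip, 17 x 28 x 4 mm, fixed flat on the storage rack's label ledge (x = -52 to -73 mm, top z = 30 mm), 62 mm in front of (rack -x) the slot in which the white disc stands at the start; it stays there as a record. Origin at the centre of its underside, axes as the rack's.
- chip_pink: Pink label chip, 17 x 28 x 4 mm, fixed flat on the storage rack's label ledge (x = -52 to -73 mm, top z = 30 mm), 62 mm in front of (rack -x) the slot in which the pink disc stands at the start; it stays there as a record. Origin at the centre of its underside, axes as the rack's.
- chip_blue: Blue label chip, 17 x 28 x 4 mm, fixed flat on the storage rack's label ledge (x = -52 to -73 mm, top z = 30 mm), 62 mm in front of (rack -x) the slot in which the blue disc stands at the start; it stays there as a record. Origin at the centre of its underside, axes as the rack's.
- chip_green: Green label chip, 17 x 28 x 4 mm, fixed flat on the storage rack's label ledge (x = -52 to -73 mm, top z = 30 mm), 62 mm in front of (rack -x) the slot in which the green disc stands at the start; it stays there as a record. Origin at the centre of its underside, axes as the rack's.
Mind the look-alikes: they are no part of the job. What is shaped like the part that bears pink_disc but red is not meant.

How it is judged:
By the outcome, as a careful person would: the job done as asked, in the order asked, and still so for the second after the job is handed in, with the robot touching nothing.
It also fails if it takes over 109 s, if anything falls off the work surface, if the arm or the gripper's body presses on something with over 40 N, if the wrist force passes 120 N, or if a joint passes its speed limit or range.

### The arm

A 6-joint arm with a two-finger parallel gripper is mounted at the origin on a cart in front of the work surface, level with it; the furniture and walls round the work are solid. World frame = base frame: x ahead of the robot, y to its left, z up, the work surface at z = 0. Lengths are in m, angles in rad, forces in N, time in s.
With the tool pointing down it reaches from about 0.25 to 0.775 m from the base axis. Payload 8.9 kg.
Tool frame: the origin (TCP) lies between the finger pads; the fingertips stand 25 mm ahead of it and the grasp point (between the pads) lies 6 mm ahead of it; z points along the fingers, y is the line along which they close (so a half turn about z gives the same grasp; the last joint's range is limited). The gripper opens to 85 mm and grips with 20 to 120 N. Pads are 22 mm wide; open, the fingers measure 114 mm over their backs; the gripper's body (76 mm by 85 mm) begins 54 mm behind the grasp point. The pads swing forward as they close: fully open they stand 13 mm farther back than shut.
Start: joints at [-1.363, 0.291, -0.153, 1.127, 0, 1.431], TCP at [0.178, -0.494, 0.226] pointing down, gripper open.
Joint ranges: [-2.52, 2.52], [-0.91, 1.74], [-1.3, 1.37], [-1.96, 2.02], [-1.52, 1.47], [-3.14, 3.14]. Speed limits (rad/s): [2.22, 2.22, 2.79, 3.14, 3.14, 3.14].

### API

Orientations are given as [roll, pitch, yaw] about the fixed x, y, z axes, in that order (R = Rz(yaw) Ry(pitch) Rx(roll)).
In Python, from cell import robot gives the robot as it stands. The module is installed in compiled form; this text tells all that it offers.
- The arm moves only by the tool move_arm, never from a script. Its argument "motion" is a list that holds one entry, the list of rows, each a list of 7 numbers: the shift along the tool's x, y, z each as a share of 80 mm, from -1 to 1, then the turn, a rotation vector about the tool's x, y, z each as a share of 90 degrees, from -1 to 1, then the opening, from 0 (shut) to 1 (fully open). In form: [[[tx, ty, tz, ax, ay, az, fingers], ...]]. A call has 1 to 8 rows; each row is the pose to reach, as a shift and turn from the pose commanded when the call began, along the tool's axes at that moment; what a row does not reach only later rows make up. A row lasts 1/8 s, in which the tool goes at most 62.5 mm and 10.7 degrees, less where a joint would pass 70% of its speed; a pose out of reach is approached as far as the arm can. A call with a number of a shift or a turn outside -1 to 1 is refused whole. A call with a gripper value outside its range is refused whole. The fingers move at their own pace and stop on an object; the grip force is fixed at half the most. Time passes only in rows, so rows that repeat a pose let the fingers close. It gives the time, the measured TCP pose, the force, the opening and the grip force at its end, in the units of the state.
- robot.sense(): the state, without advancing time (a new reading comes with each control period).
- robot.grab_frame(name): name is "scene" or "top" or "wrist"; returns a dict with "color" (480x640x3 uint8, red, green, blue), "camera_matrix" (3x3 intrinsics, pixels), "k1" (the pictures are not rectified: a ray, as slopes to the right and down, at radius r is drawn at 1 + k1 r^2 times it, then the intrinsics apply), "origin" and "orientation" of the camera in the world. Camera axes: x right, y up, looking along -z (the intrinsics and any distortion apply to the point x, -y, -z); pixel columns grow to the right and rows downward; lengths in m; the calibration is good to about 2 mm. A picture is of the moment at which its call begins. There is no depth.
- robot.close_job(): hands the job in; it is judged then, once.
Trained networks look in a picture, given as the dict that the camera call returned (one of the last four; its "shot" number tells which), for a name from the list of things; names that differ only in an ending like _2 or _b are one class to them, and where a whole thing is asked for, a point or a joint stands for the part that bears it (a point fixed in the world has none). Each returns a list of dicts, best first, with "conf" (0 to 1); they miss things now and then, are a little off and sometimes report something else, mostly with a low value. They report only what shows in the picture. A call takes as long as a camera call. They do not tell look-alikes from the thing itself.
- robot.spot_in(query, picture): "point" ([row, column] in pixels, amid what is visible of it).
- robot.mark_of(query, picture): "point" ([row, column] in pixels: a listed point, or the origin of a listed thing).
The state is a dict: "time": time; "joint_pos": joint angles; "joint_vel": joint speeds; "tau": joint torques, N m; "tcp_pos": TCP position; "eef_rot": TCP orientation; "contact_force": force on the tool from outside, world axes, zero at the start; "moment": the same for the moment, N m; "width": opening from 0.0 (shut) to 1.0 (fully open); "finger_force": force on a finger pad.
Only numpy, scipy, OpenCV 4.12 (cv2) and the standard library are available. Lean on these libraries where they do the work, as an engineer would, in place of code of your own. Each camera call takes 0.05 s, during which the arm holds its last target. There are 200 camera calls.

## Working session

There is one attempt and no reset: what is moved stays moved. The work goes in short steps, Python scripts to look and compute and a tool call to move; the robot and the scene stay as the last step left them, time stands still between calls to the robot, and variables do not carry over. Pictures are saved under pics/ and viewed, at most 14 in all, crops included, and the job is handed in when it is done.

Besides the shell and the picture viewer there is one more tool, called after "Call:" as a command line: name --argument value ..., lists and objects as JSON in quotes. move_arm: Moves the arm, as the interface text tells. Its arguments: {"type":"object","properties":{"motion":{"type":"array","items":{"type":"array","items":{"type":"array","items":{"type":"number"}}}}},"required":["motion"]}

```bash
mkdir -p pics; cat > h.py <<'E'
import numpy as np, cv2
from scipy.spatial.transform import Rotation as R
from cell import robot
def rot(o):
    o=np.array(o,float)
    if o.shape==(3,3): return o
    if o.size==4: return R.from_quat(o).as_matrix()
    return R.from_euler('xyz',o).as_matrix()
def ray(f,p):
    K=np.array(f['camera_matrix']);k=f['k1']
    d=np.array([(p[1]-K[0,2])/K[0,0],(p[0]-K[1,2])/K[1,1]])
    u=d.copy()
    for _ in range(20): u=d/(1+k*(u@u))
    return np.array(f['origin']),rot(f['orientation'])@np.array([u[0],-u[1],-1])
def atz(f,p,z):
    o,d=ray(f,p); return o+d*(z-o[2])/d[2]
def proj(f,X):
    c=rot(f['orientation']).T@(np.array(X)-np.array(f['origin']))
    u=np.array([c[0],-c[1]])/-c[2]; u=u*(1+f['k1']*(u@u)); K=np.array(f['camera_matrix'])
    return [K[1,1]*u[1]+K[1,2],K[0,0]*u[0]+K[0,2]]
def save(f,n): cv2.imwrite('pics/'+n+'.png',f['color'][:,:,::-1])
E
python3 - <<'E'
from h import *
s=robot.sense();print(s)
Z={'storage_rack':0,'loading_rack':0}
for n in ['top','scene']:
    f=robot.grab_frame(n);save(f,n+'0');print(n,f['origin'],f['orientation'],f['k1'],np.array(f['camera_matrix'])[0])
    for q in ['storage_rack','loading_rack','white_disc','pink_disc','blue_disc','green_disc','chip_white','chip_pink','chip_blue','chip_green']:
        z=0 if 'rack' in q else .058 if 'disc' in q else .030
        for d in robot.mark_of(q,f)[:2]: print(q,round(d['conf'],2),np.round(d['point']),np.round(atz(f,d['point'],z),4))
E
```

```text
{'time': 0.0, 'joint_pos': array([-1.36329443e+00,  2.91312189e-01, -1.54119747e-01,  1.12668034e+00,
       -1.28743967e-05,  1.43148604e+00]), 'joint_vel': array([-0.00042116,  0.00024391,  0.00165207,  0.00062038,  0.00130796,
        0.00111467]), 'tau': array([-1.26254081e-04, -5.37139070e+01,  3.31371367e+01,  1.58803153e-02,
       -1.27307208e-04,  1.52829080e-05]), 'tcp_pos': array([ 0.17835203, -0.49331293,  0.22551818]), 'eef_rot': array([-3.14028767e+00, -1.69982761e-04,  3.46812078e-01]), 'contact_force': array([ 0.09709255, -0.05402016,  0.71861196]), 'moment': array([-0.00424634,  0.01164688,  0.03474977]), 'finger_force': 0.0, 'width': 1.0001663671186964}
top [ 0.32710161 -0.21885688  0.93478594] [ 0.22103318  0.00415249 -1.7302517 ] -0.027901650654343906 [466.31113036   0.         315.45313533]
storage_rack 0.76 [225. 243.] [ 0.5822 -0.105   0.    ]
loading_rack 0.87 [234. 360.] [ 0.5241 -0.3392  0.    ]
white_disc 0.61 [250. 244.] [ 0.5165 -0.1071  0.058 ]
white_disc 0.48 [184. 222.] [ 0.6547 -0.0814  0.058 ]
pink_disc 0.9 [182. 219.] [ 0.66   -0.0758  0.058 ]
pink_
[... 404 characters left out ...]
8238] [ 0.76388489  0.00649904 -2.7123454 ] -0.060933142138539495 [516.13164342   0.         328.63287661]
storage_rack 0.91 [306. 250.] [ 0.5909 -0.0963  0.    ]
loading_rack 0.62 [227. 346.] [ 0.5195 -0.3351  0.    ]
white_disc 0.62 [296. 290.] [ 0.514  -0.1031  0.058 ]
pink_disc 0.74 [237. 456.] [ 0.313  -0.3349  0.058 ]
blue_disc 0.58 [290. 261.] [ 0.5622 -0.0959  0.058 ]
blue_disc 0.57 [226. 346.] [ 0.498  -0.2822  0.058 ]
green_disc 0.67 [282. 233.] [ 0.6106 -0.0902  0.058 ]
green_disc 0.23 [264. 225.] [ 0.644  -0.1185  0.058 ]
chip_white 0.52 [279. 304.] [ 0.5225 -0.1633  0.03  ]
chip_pink 0.49 [263. 222.] [ 0.6668 -0.1384  0.03  ]
chip_green 0.44 [266. 248.] [ 0.6219 -0.1499  0.03  ]
```

View pics/top0.png

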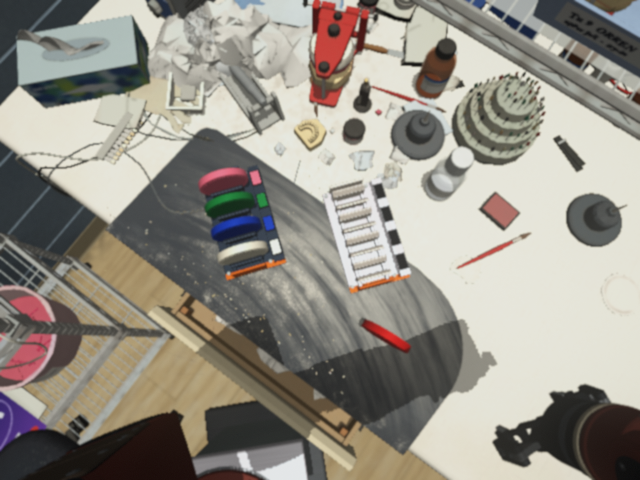

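View pics/scene0.png

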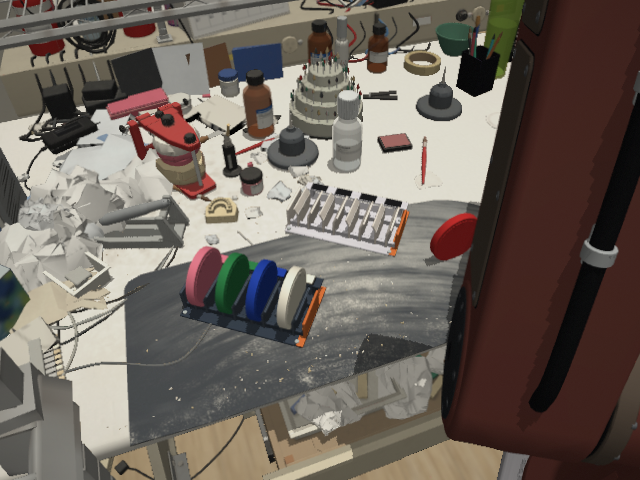

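Both pictures agree. The storage row, counted from its orange end (towards the robot), is white, blue, green, pink. The loading rack sits on the right at about (360,235), with its orange end also towards the robot. The red disc at (385,335) is the look-alike, so I'll leave it alone.

Call:
move_arm --motion '[[[1,-0.1,-0.3,0,0,-0.88,0.45],[1,-0.1,-0.3,0,0,-0.88,0.45],[1,-0.1,-0.3,0,0,-0.88,0.45],[1,-0.1,-0.3,0,0,-0.88,0.45],[1,-0.1,-0.3,0,0,-0.88,0.45],[1,-0.1,-0.3,0,0,-0.88,0.45],[1,-0.1,-0.3,0,0,-0.88,0.45],[1,-0.1,-0.3,0,0,-0.88,0.45]]]'

```text
time: 2.1
tcp_pos: [0.2509, -0.4591, 0.2501]
eef_rot: [-3.142, 0.0, 1.733]
contact_force: [-0.1, -0.2, -0.3]
width: 0.449
finger_force: 0.0
```

Call:
move_arm --motion '[[[0.5,1,0,0,0,0,0.45],[0.5,1,0,0,0,0,0.45]]]'

```text
time: 2.35
tcp_pos: [0.325, -0.4056, 0.2502]
eef_rot: [3.141, -0.0, 1.73]
contact_force: [1.3, -0.3, -0.7]
width: 0.449
finger_force: 0.0
```

Call:
move_arm --motion '[[[0.5,1,0,0,0,0,0.45],[0.5,1,0,0,0,0,0.45]]]'

```text
time: 2.6
tcp_pos: [0.3982, -0.3531, 0.2502]
eef_rot: [3.141, -0.0, 1.731]
contact_force: [0.3, -0.1, -0.1]
width: 0.449
finger_force: 0.0
```

Call:
move_arm --motion '[[[0,1,0,0,0,0,0.45],[0,1,0,0,0,0,0.45],[0,1,0,0,0,0,0.45]]]'

```text
time: 2.98
tcp_pos: [0.4759, -0.3418, 0.2496]
eef_rot: [-3.141, -0.0, 1.731]
contact_force: [-0.2, 0.1, -0.2]
width: 0.457
finger_force: 0.0
```

```bash
python3 - <<'E'
from h import *
s=robot.sense();print(s['time'],s['tcp_pos'],s['eef_rot'],s['width'])
f=robot.grab_frame('wrist');save(f,'w1');print(f['origin'],f['orientation'])
E
```

```text
2.975 [ 0.47590824 -0.3417944   0.24961467] [-3.14100157e+00 -4.60968941e-04  1.73074844e+00] 0.4573969046214866
[ 0.46342727 -0.27448282  0.39755651] [-2.73611654e-01 -8.77328193e-05  1.59535954e-01]
```

View pics/w1.png

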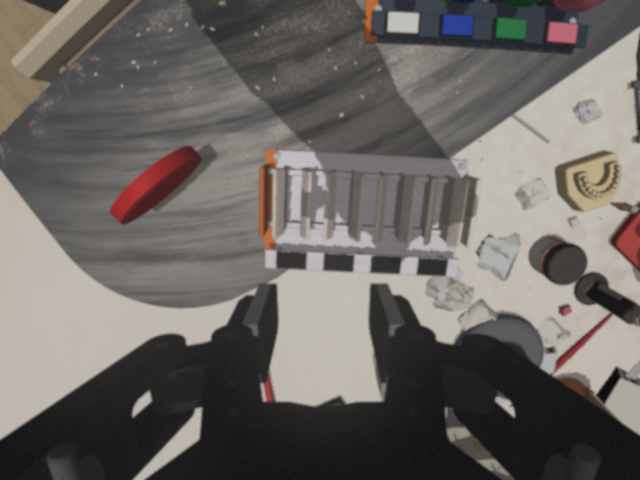

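The wrist view shows the empty loading rack (columns 260–475, rows 150–275) with its orange end on the left. The storage label chips are at the top: white, blue, green and pink at columns 403–562. I'll zoom in on the loading rack to fit its fins.

```bash
python3 - <<'E'
from h import *
im=cv2.imread('pics/w1.png')
cv2.imwrite('pics/w1c.png',cv2.resize(im[140:285,250:490],None,fx=3.3,fy=3.3,interpolation=cv2.INTER_CUBIC))
f=robot.grab_frame('wrist')
for q in ['storage_rack','loading_rack','chip_white','chip_pink','chip_blue','chip_green']:
    z=0 if 'rack' in q else .030
    for d in robot.mark_of(q,f)[:1]: print(q,round(d['conf'],2),np.round(d['point'],1),np.round(atz(f,d['point'],z),4))
# overlay hypothesis loading rack
c=np.array([.522,-.337])
for yaw in (99.1,):
    Rz=R.from_euler('z',yaw,degrees=True).as_matrix()
    for p in [(-.062,-.107,.006),(-.062,.107,.006),(.062,.107,.006),(.062,-.107,.006),(0,-.1,.05),(0,-.05,.05),(0,0,.05),(0,.05,.05),(0,.1,.05)]:
        X=Rz@np.array(p)+[c[0],c[1],0]; print(p,np.round(proj(f,X),1))
E
```

```text
loading_rack 0.77 [198.2 362.9] [ 0.516  -0.3345  0.    ]
chip_white 0.75 [ 23.8 403.7] [ 0.5194 -0.1656  0.03  ]
chip_pink 0.97 [ 32.8 559.5] [ 0.6662 -0.1451  0.03  ]
chip_blue 0.87 [ 22.2 456.8] [ 0.5674 -0.1555  0.03  ]
chip_green 0.73 [ 28.9 512.4] [ 0.6203 -0.1511  0.03  ]
(-0.062, -0.107, 0.006) [256.7 461. ]
(-0.062, 0.107, 0.006) [256.9 271.4]
(0.062, 0.107, 0.006) [143.3 267. ]
(0.062, -0.107, 0.006) [144.1 472.3]
(0, -0.1, 0.05) [210.7 476.4]
(0, -0.05, 0.05) [210.6 425.6]
(0, 0, 0.05) [210.5 374. ]
(0, 0.05, 0.05) [210.5 322. ]
(0, 0.1, 0.05) [210.5 270. ]
```

View pics/w1c.png

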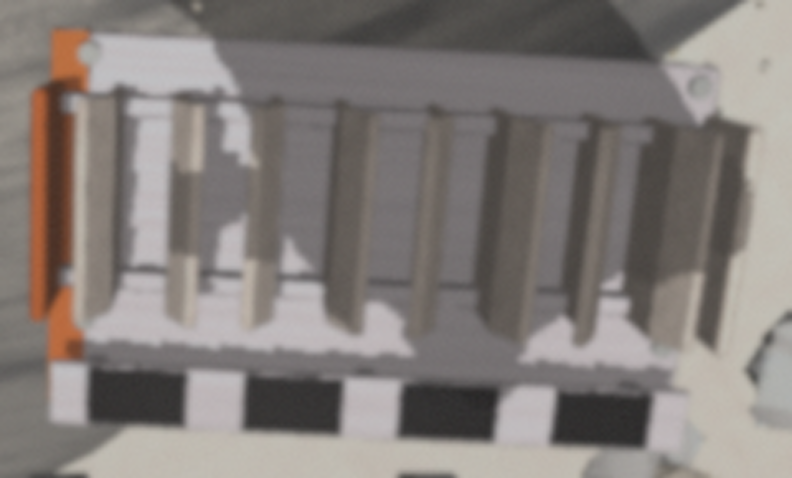

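```bash
cat > m.py <<'E'
from h import *
def patch(f,mask,z,box,amin=80,n=6):
    r0,r1,c0,c1=box; m=np.zeros(mask.shape,np.uint8); m[r0:r1,c0:c1]=mask[r0:r1,c0:c1]
    k,_,st,ce=cv2.connectedComponentsWithStats(m)
    o=[]
    for i in range(1,k):
        if st[i,4]>amin: o.append((st[i,4],ce[i][::-1]))
    o.sort(key=lambda t:t[1][1])
    return [(a,np.round(c,1),atz(f,c,z)) for a,c in o]
E
python3 - <<'E'
from m import *
f=robot.grab_frame('wrist')
im=f['color'].astype(int)
L=patch(f,im.max(2)<60,.030,(248,280,262,455))
for l in L: print('black',l)
hsv=cv2.cvtColor(f['color'],cv2.COLOR_RGB2HSV)
S=patch(f,((im.max(2)>110)).astype(np.uint8),.034,(8,48,382,584))
for l in S: print('chip',l)
for nm,P in (('load',L),('stor',S)):
    P=np.array([p[2][:2] for p in P]); 
    if len(P)!=4: continue
    v=P[0]-P[3]; u=v/np.linalg.norm(v); yaw=np.arctan2(u[1],u[0])-np.pi/2
    x=np.array([np.cos(yaw),np.sin(yaw)]); c=P.mean(0)+.062*x
    print(nm,np.linalg.norm(v),np.degrees(yaw),c)
E
```

```text
black (np.int32(339), array([259. , 292.2]), array([ 0.45028562, -0.40609987,  0.03      ]))
black (np.int32(342), array([261.2, 339.7]), array([ 0.50021405, -0.40068202,  0.03      ]))
black (np.int32(373), array([262.9, 386.9]), array([ 0.55009589, -0.39488704,  0.03      ]))
black (np.int32(351), array([265.4, 433.2]), array([ 0.59977913, -0.38993495,  0.03      ]))
chip (np.int32(666), array([ 21. , 403.4]), array([ 0.51847029, -0.16501187,  0.034     ]))
chip (np.int32(240), array([ 45.8, 413.2]), array([ 0.53153794, -0.1840699 ,  0.034     ]))
chip (np.int32(565), array([ 23.6, 458. ]), array([ 0.56810676, -0.15825232,  0.034     ]))
chip (np.int32(360), array([ 26.8, 511. ]), array([ 0.61740321, -0.15155315,  0.034     ]))
chip (np.int32(614), array([ 30.2, 563.3]), array([ 0.66776527, -0.1442294 ,  0.034     ]))
load 0.1503649416632499 -263.82851433434513 [ 0.51842839 -0.33626029]
```

Call:
move_arm --motion '[[[0.956,0.3,0,0,0,0,0.45],[0.956,0.3,0,0,0,0,0.45]]]'

```text
time: 3.68
tcp_pos: [0.4868, -0.2606, 0.2503]
eef_rot: [3.142, -0.001, 1.73]
contact_force: [0.4, -0.0, -0.0]
width: 0.45
finger_force: 0.0
```

Call:
move_arm --motion '[[[0.956,0.3,0,0,0,0,0.45],[0.956,0.3,0,0,0,0,0.45]]]'

```text
time: 3.92
tcp_pos: [0.4987, -0.1813, 0.2504]
eef_rot: [3.141, -0.0, 1.731]
contact_force: [-0.1, -0.6, 0.5]
width: 0.45
finger_force: 0.0
```

Call:
move_arm --motion '[[[0.956,0.3,0,0,0,0.014,0.45],[0.956,0.3,0,0,0,0.014,0.45],[0.956,0.3,0,0,0,0.014,0.45]]]'

```text
time: 4.3
tcp_pos: [0.5106, -0.104, 0.2503]
eef_rot: [3.141, 0.001, 1.709]
contact_force: [-0.0, 0.4, -0.4]
width: 0.45
finger_force: 0.0
```

```bash
python3 - <<'E'
from m import *
s=robot.sense();print(s['time'],s['tcp_pos'],s['eef_rot'],s['width'])
f=robot.grab_frame('wrist');save(f,'w2');print(f['origin'])
for q in ['white_disc','blue_disc','green_disc','pink_disc','chip_white','chip_pink','chip_blue','chip_green']:
    z=.058 if 'disc' in q else .030
    for d in robot.mark_of(q,f)[:1]: print(q,round(d['conf'],2),np.round(d['point'],1),np.round(atz(f,d['point'],z),4))
E
```

```text
4.3 [ 0.51055804 -0.10404851  0.25025024] [3.14139951e+00 6.79634072e-04 1.70910138e+00] 0.44964990098066315
[ 0.49940288 -0.03633606  0.39813683]
blue_disc 0.55 [210.  376.7] [ 0.5592 -0.0979  0.058 ]
green_disc 0.8 [209.5 430.6] [ 0.6097 -0.0903  0.058 ]
pink_disc 0.75 [204.9 482.3] [ 0.6579 -0.079   0.058 ]
chip_white 0.56 [262.7 324.2] [ 0.519  -0.1666  0.03  ]
chip_pink 0.59 [262.2 464.2] [ 0.6672 -0.1458  0.03  ]
chip_blue 0.72 [261.9 371.6] [ 0.5686 -0.1589  0.03  ]
chip_green 0.74 [261.3 418.2] [ 0.6177 -0.1515  0.03  ]
```

View pics/w2.png

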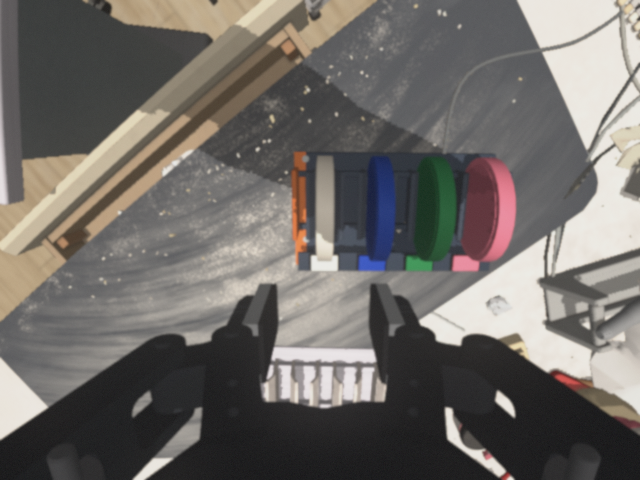

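The storage rack is lined up with the tool: all chips are at row 262, and the white disc is at column 325, between the fingers at 323. I'll go down and grip it.

Call:
move_arm --motion '[[[0,0,0.94,0,0,0,0.45],[0,0,0.94,0,0,0,0.45],[0,0,0.94,0,0,0,0.45]]]'

```text
time: 5.12
tcp_pos: [0.51, -0.1043, 0.1751]
eef_rot: [-3.14, -0.001, 1.707]
contact_force: [-0.5, 0.4, -0.0]
width: 0.451
finger_force: 0.0
```

Call:
move_arm --motion '[[[0,0,0.4,0,0,0,0.45],[0,0,0.7,0,0,0,0.45],[0,0,0.94,0,0,0,0.45],[0,0,0.94,0,0,0,0.45]]]'

```text
time: 5.62
tcp_pos: [0.5108, -0.1045, 0.1005]
eef_rot: [3.141, 0.0, 1.707]
contact_force: [-0.4, 0.5, 0.7]
width: 0.452
finger_force: 0.0
```

Call:
move_arm --motion '[[[0,0,0,0,0,0,0],[0,0,0,0,0,0,0],[0,0,0,0,0,0,0],[0,0,0,0,0,0,0],[0,0,0,0,0,0,0],[0,0,0,0,0,0,0]]]'

```text
time: 6.38
tcp_pos: [0.5116, -0.1048, 0.1015]
eef_rot: [3.139, 0.001, 1.707]
contact_force: [-0.9, -0.2, 6.6]
width: 0.002
finger_force: 3.1
```

```bash
python3 - <<'E'
from m import *
s=robot.sense();print(s['time'],s['tcp_pos'],s['width'],s['finger_force'],s['contact_force'])
a=robot.grab_frame('wrist')['color'][140:440,160:520];b=robot.grab_frame('scene')['color'][180:380,150:390]
a=cv2.resize(a,(480,400));b=cv2.resize(b,(480,400));print(0)
cv2.imwrite('pics/g1.png',np.hstack([a,b])[:,:,::-1][:,:800] if 0 else cv2.resize(np.hstack([a,b]),(800,333))[:,:,::-1])
E
```

```text
6.375 [ 0.51162448 -0.10475347  0.1014674 ] 0.002049210842983781 3.1225143000483513 [-0.9178235  -0.24267432  6.62016392]
0
```

View pics/g1.png

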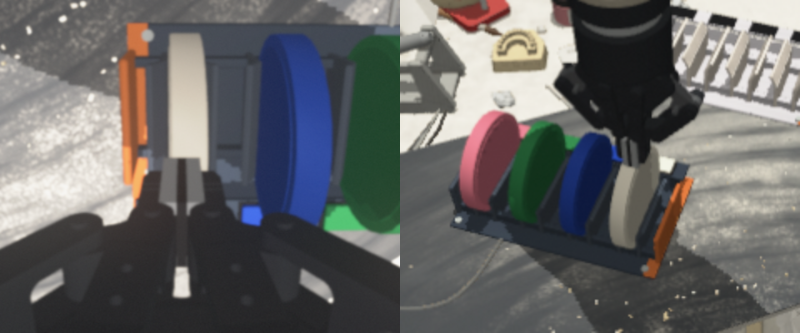

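The fingers shut at the far side of the white disc (about (630,150) in the right half) without gripping it, so the tool sits too far towards −x of the rack. I'll check the projected TCP against the pictures.

```bash
python3 - <<'E'
from m import *
s=robot.sense();T=R.from_euler('xyz',s['eef_rot']).as_matrix();p=s['tcp_pos']
for n in ('wrist','scene','top'):
    f=robot.grab_frame(n)
    for k in (0,.025): print(n,k,np.round(proj(f,p+T@[0,0,k]),1))
    print('disc top',np.round(proj(f,[.5101,-.1037,.107]),1),'ctr',np.round(proj(f,[.5101,-.1037,.058]),1))
    if n=='wrist': im=f['color'].copy(); fo=np.array(f['origin']); print(fo, np.round(T.T@(fo-p),4), np.round(T.T@rot(f['orientation']),3))
    for d in robot.mark_of('white_disc',f)[:1]: print(d['conf'],d['point'])
    for q in (p+T@[0,0,.025],):
        r,c=proj(f,q); x=f['color'].copy(); cv2.circle(x,(int(c),int(r)),3,(255,0,255),-1)
    r,c=proj(f,[.5101,-.1037,.107]); cv2.circle(x,(int(c),int(r)),3,(0,255,255),-1)
    c=int(np.clip(c,130,510)); r=int(np.clip(r,130,350)); cv2.imwrite(f'/tmp/{n}.png',cv2.resize(x[r-130:r+130,c-130:c+130],(400,400),interpolation=cv2.INTER_CUBIC)[:,:,::-1])
cv2.imwrite('pics/g2.png',np.hstack([cv2.imread('/tmp/wrist.png'),cv2.imread('/tmp/scene.png')]))
E
```

```text
wrist 0 [296.4 326.8]
wrist 0.025 [275.3 326.3]
disc top [299.3 323.7] ctr [260.7 323.3]
[ 0.50021013 -0.03698064  0.24928685] [ 0.0685 -0.0017 -0.1479] [[-0.     0.963  0.271]
 [ 1.     0.001 -0.001]
 [-0.001  0.271 -0.963]]
0.55 [260.9, 323.5]
scene 0 [277.8 290.7]
scene 0.025 [288.4 291.6]
disc top [276.2 291. ] ctr [296.7 292.9]
0.62 [298.2, 290.1]
top 0 [248.2 239.5]
top 0.025 [250.7 241.7]
disc top [248.5 238.5] ctr [253.4 242.8]
0.92 [250.8, 241.5]
```

View pics/g2.png

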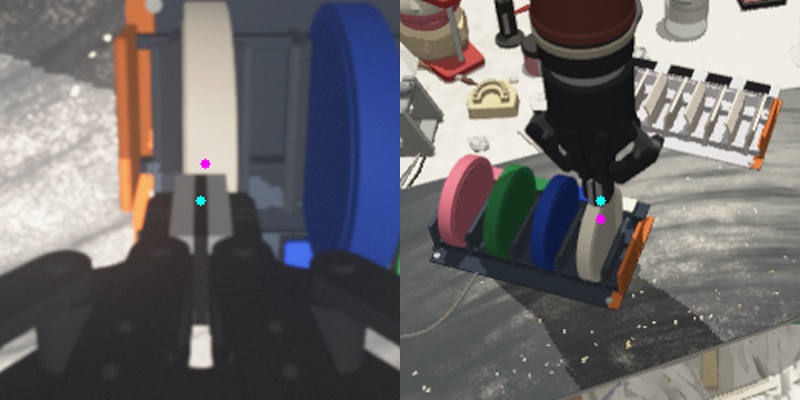

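The fingers appear to have shut on top of the rim: there was an upward force of 6.6 N and the TCP rose 1 mm. I'll open, go about 20 mm lower, and try again, keeping the fingertips above the fins.

Call:
move_arm --motion '[[[0,0,-0.2,0,0,0,0.45],[0,0,-0.2,0,0,0,0.45],[0,0,-0.2,0,0,0,0.45],[0,0,-0.2,0,0,0,0.45],[0,0,0,0,0,0,0.45],[0,0,0.12,0,0,0,0.45],[0,0,0.22,0,0,0,0.45],[0,0,0.22,0,0,0,0.45]]]'

```text
time: 7.78
tcp_pos: [0.5098, -0.1041, 0.0815]
eef_rot: [-3.141, -0.001, 1.707]
contact_force: [-0.1, 0.5, 0.2]
width: 0.45
finger_force: 0.0
```

```bash
python3 - <<'E'
from m import *
s=robot.sense();print(s['time'],s['tcp_pos'],s['width'],s['finger_force'],s['contact_force'])
a=robot.grab_frame('wrist')['color'][200:400,200:450];b=robot.grab_frame('scene')['color'][200:360,180:380]
cv2.imwrite('pics/g3.png',np.hstack([cv2.resize(a,(400,320),interpolation=3),cv2.resize(b,(400,320),interpolation=3)])[:,:,::-1])
E
```

```text
7.775 [ 0.50984189 -0.10414273  0.08152542] 0.4501395587674408 0.0 [-0.1363649   0.52288882  0.19961473]
```

View pics/g3.png

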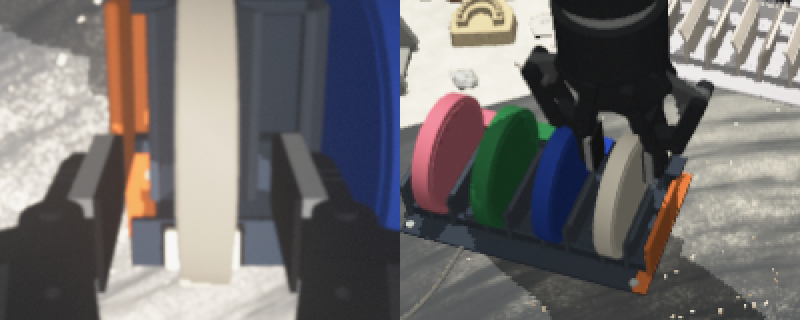

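The white disc now stands between the open pads with no contact. I'll close on it.

Call:
move_arm --motion '[[[0,0,0,0,0,0,0],[0,0,0,0,0,0,0],[0,0,0,0,0,0,0],[0,0,0,0,0,0,0],[0,0,0,0,0,0,0]]]'

```text
time: 8.5
tcp_pos: [0.5107, -0.1044, 0.0825]
eef_rot: [3.141, 0.0, 1.707]
contact_force: [0.6, 0.3, 5.5]
width: 0.145
finger_force: 62.5
```

Call:
move_arm --motion '[[[0,0,-0.3,0,0,0,0],[0,0,-0.65,0,0,0,0],[0,0,-1,0,0,0,0],[0,0,-1,0,0,0,0],[-0.5,0,-1,0,0,0,0],[-1,0,-1,0,0,0,0],[-1,0,-1,0,0,0,0]]]'

```text
time: 9.38
tcp_pos: [0.5207, -0.1856, 0.1605]
eef_rot: [-3.14, -0.0, 1.704]
contact_force: [-0.1, 1.1, -2.4]
width: 0.144
finger_force: 61.5
```

Call:
move_arm --motion '[[[-0.5,0.16,0,0,0,0,0],[-1,0.32,0,0,0,0,0],[-1,0.32,0,0,0,0,0]]]'

```text
time: 9.75
tcp_pos: [0.5576, -0.2606, 0.1604]
eef_rot: [-3.141, -0.001, 1.705]
contact_force: [0.6, -0.1, -1.7]
width: 0.147
finger_force: 61.5
```

Call:
move_arm --motion '[[[-0.46,0.16,0,0,0,0.018,0],[-0.92,0.33,0,0,0,0.018,0],[-0.92,0.33,0,0,0,0.018,0],[-0.92,0.33,0,0,0,0.018,0]]]'

```text
time: 10.25
tcp_pos: [0.5928, -0.327, 0.161]
eef_rot: [-3.14, -0.002, 1.679]
contact_force: [0.0, 1.4, -1.8]
width: 0.147
finger_force: 61.5
```

```bash
python3 - <<'E'
from m import *
s=robot.sense();print(s['time'],s['tcp_pos'],s['eef_rot'],s['width'],s['finger_force'],s['contact_force'])
f=robot.grab_frame('wrist');save(f,'w3')
L=patch(f,f['color'].max(2)<60,.030,(200,330,150,500))
for l in L: print(l)
E
```

```text
10.25 [ 0.59276868 -0.32697108  0.16101659] [-3.13985306e+00 -2.05403381e-03  1.67934947e+00] 0.14716167740381372 61.50956869125366 [ 0.01509645  1.35593819 -1.75579679]
(np.int32(235), array([299.1, 156.3]), array([ 0.45885846, -0.40552455,  0.03      ]))
(np.int32(600), array([299.4, 205.1]), array([ 0.50019733, -0.40082852,  0.03      ]))
(np.int32(1142), array([307.8, 270.8]), array([ 0.55528444, -0.40221926,  0.03      ]))
(np.int32(194), array([313.9, 302.2]), array([ 0.58186334, -0.40493821,  0.03      ]))
(np.int32(197), array([313.8, 344. ]), array([ 0.61666381, -0.40104222,  0.03      ]))
(np.int32(632), array([314.9, 368.2]), array([ 0.63693389, -0.39997517,  0.03      ]))
(np.int32(364), array([278.6, 482.8]), array([ 0.7263569 , -0.35767664,  0.03      ]))
```

View pics/w3.png

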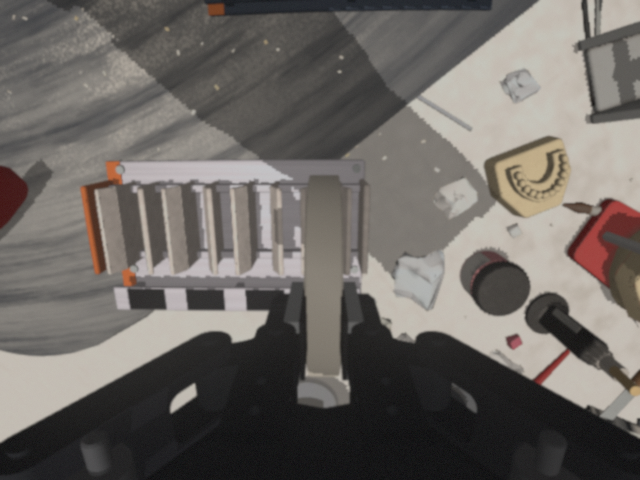

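The white disc hangs over the far slot: disc at columns 303–345, last slot beneath it. The second black mark repeats the earlier measurement to within 0.2 mm. I'll lower it.

Call:
move_arm --motion '[[[-0.015,0.009,0.3,0,0,0,0],[-0.015,0.009,0.5,0,0,0,0],[-0.015,0.009,0.65,0,0,0,0],[-0.015,0.009,0.75,0,0,0,0],[-0.015,0.009,0.84,0,0,0,0],[-0.015,0.009,0.84,0,0,0,0]]]'

```text
time: 11.05
tcp_pos: [0.5942, -0.3296, 0.0945]
eef_rot: [-3.141, -0.0, 1.679]
contact_force: [0.3, -0.2, -1.0]
width: 0.151
finger_force: 61.4
```

Call:
move_arm --motion '[[[0,0,0.06,0,0,0,0],[0,0,0.12,0,0,0,0],[0,0,0.15,0,0,0,0],[0,0,0.15,0,0,0,0]]]'

```text
time: 11.55
tcp_pos: [0.5944, -0.3298, 0.0831]
eef_rot: [3.142, 0.0, 1.679]
contact_force: [-1.5, 0.7, 1.4]
width: 0.146
finger_force: 61.9
```

Seated (z 0.083, load relieved). I'll release, lift and go back for the blue disc.

Call:
move_arm --motion '[[[0,0,0,0,0,0,0.45],[0,0,0,0,0,0,0.45],[0,0,0,0,0,0,0.45],[0,0,0,0,0,0,0.45],[0,0,-0.4,0,0,0,0.45],[0,0,-1,0,0,0,0.45],[0,0,-1,0,0,0,0.45]]]'

```text
time: 12.42
tcp_pos: [0.5965, -0.3312, 0.1673]
eef_rot: [3.136, 0.005, 1.679]
contact_force: [1.0, 0.5, 0.5]
width: 0.448
finger_force: 0.0
```

Call:
move_arm --motion '[[[0.5,-0.03,0,0,0,-0.018,0.45],[0.98,-0.03,0,0,0,-0.018,0.45],[0.98,-0.03,0,0,0,-0.018,0.45]]]'

```text
time: 12.8
tcp_pos: [0.583, -0.2495, 0.1625]
eef_rot: [-3.141, -0.001, 1.71]
contact_force: [-0.2, -0.4, 0.5]
width: 0.453
finger_force: 0.0
```

```bash
python3 - <<'E'
from m import *
s=robot.sense();print(s['time'],s['tcp_pos'],s['eef_rot'],s['width'])
f=robot.grab_frame('wrist')
f2=robot.grab_frame('scene')['color'][150:350,230:430]
cv2.imwrite('pics/p1.png',np.hstack([cv2.resize(f['color'],(480,360)),cv2.resize(f2,(320,360))])[:,:,::-1])
E
```

```text
12.8 [ 0.58302855 -0.24952057  0.16254452] [-3.14067227e+00 -1.20368432e-03  1.70968725e+00] 0.4534130987303722
```

View pics/p1.png

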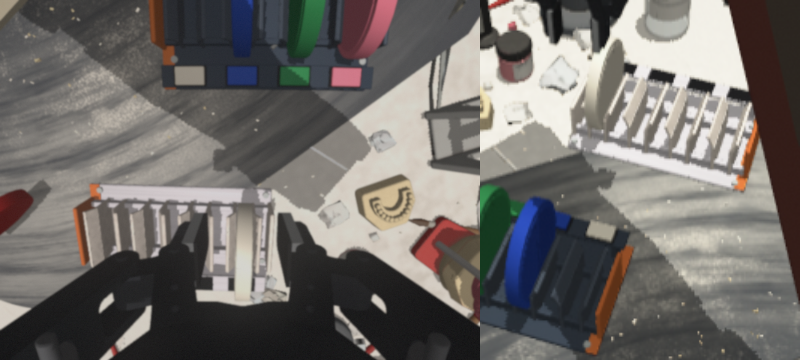

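The white disc stands upright in the farthest slot (245,255 in the left half). On to blue.

Call:
move_arm --motion '[[[0.5,-0.01,0,0,0,0,0.45],[0.96,-0.01,0,0,0,0,0.45],[0.96,-0.01,0,0,0,0,0.45]]]'

```text
time: 13.28
tcp_pos: [0.5721, -0.1751, 0.1628]
eef_rot: [-3.141, -0.0, 1.708]
contact_force: [-0.1, -0.4, 0.5]
width: 0.449
finger_force: 0.0
```

Call:
move_arm --motion '[[[0.5,-0.01,0,0,0,0,0.45],[0.96,-0.01,0,0,0,0,0.45],[0.96,-0.01,0,0,0,0,0.45],[0.96,-0.01,0,0,0,0,0.45]]]'

```text
time: 13.78
tcp_pos: [0.5617, -0.1016, 0.1629]
eef_rot: [3.141, 0.001, 1.706]
contact_force: [-0.4, -0.6, 0.2]
width: 0.454
finger_force: 0.0
```

Call:
move_arm --motion '[[[0,0,0.3,0,0,0,0.45],[0,0,0.6,0,0,0,0.45],[0,0,0.85,0,0,0,0.45],[0,0,1,0,0,0,0.45],[0,0,1,0,0,0,0.45]]]'

```text
time: 14.4
tcp_pos: [0.5608, -0.1008, 0.0822]
eef_rot: [-3.14, -0.0, 1.706]
contact_force: [0.3, 0.0, 0.1]
width: 0.456
finger_force: 0.0
```

Call:
move_arm --motion '[[[0.045,0,0,0,0,0,0.45],[0.045,0,0,0,0,0,0.45],[0.045,0,0,0,0,0,0],[0.045,0,0,0,0,0,0],[0.045,0,0,0,0,0,0],[0.045,0,0,0,0,0,0],[0.045,0,0,0,0,0,0]]]'

```text
time: 15.28
tcp_pos: [0.5609, -0.0966, 0.0833]
eef_rot: [3.141, 0.0, 1.707]
contact_force: [-0.4, 0.8, 4.9]
width: 0.145
finger_force: 62.3
```

Call:
move_arm --motion '[[[0,0,-0.3,0,0,0,0],[0,0,-0.65,0,0,0,0],[0,0,-1,0,0,0,0],[0,0,-1,0,0,0,0],[-0.5,0,-1,0,0,0,0],[-1,0,-1,0,0,0,0],[-1,0,-1,0,0,0,0]]]'

```text
time: 16.15
tcp_pos: [0.571, -0.178, 0.1611]
eef_rot: [-3.14, -0.0, 1.704]
contact_force: [-0.5, 1.2, -2.4]
width: 0.147
finger_force: 61.4
```

Call:
move_arm --motion '[[[-0.5,-0.16,0,0,0,0,0],[-1,-0.32,0,0,0,0,0],[-1,-0.32,0,0,0,0,0]]]'

```text
time: 16.52
tcp_pos: [0.5559, -0.2601, 0.1615]
eef_rot: [-3.14, -0.001, 1.704]
contact_force: [-0.4, 0.4, -2.3]
width: 0.144
finger_force: 61.4
```

Call:
move_arm --motion '[[[-0.46,-0.15,0,0,0,0.018,0],[-0.91,-0.29,0,0,0,0.018,0],[-0.91,-0.29,0,0,0,0.018,0],[-0.91,-0.29,0,0,0,0.018,0],[-0.91,-0.29,0,0,0,0.018,0]]]'

```text
time: 17.15
tcp_pos: [0.5441, -0.3322, 0.1626]
eef_rot: [-3.141, -0.001, 1.68]
contact_force: [1.1, 0.8, -1.9]
width: 0.141
finger_force: 61.4
```

Call:
move_arm --motion '[[[-0.02,0.004,0.3,0,0,0,0],[-0.02,0.004,0.5,0,0,0,0],[-0.02,0.004,0.65,0,0,0,0],[-0.02,0.004,0.75,0,0,0,0],[-0.02,0.004,0.84,0,0,0,0],[-0.02,0.004,0.84,0,0,0,0]]]'

```text
time: 17.9
tcp_pos: [0.5442, -0.3352, 0.0953]
eef_rot: [-3.141, -0.0, 1.679]
contact_force: [-0.4, -0.2, -1.4]
width: 0.144
finger_force: 61.4
```

Call:
move_arm --motion '[[[0,0,0.06,0,0,0,0],[0,0,0.12,0,0,0,0],[0,0,0.16,0,0,0,0],[0,0,0.16,0,0,0,0]]]'

```text
time: 18.4
tcp_pos: [0.5448, -0.3355, 0.0842]
eef_rot: [3.141, 0.001, 1.679]
contact_force: [-1.9, 2.9, 10.3]
width: 0.143
finger_force: 63.0
```

Blue is seated. I'll release it and go to green.

Call:
move_arm --motion '[[[0,0,0,0,0,0,0.45],[0,0,0,0,0,0,0.45],[0,0,0,0,0,0,0.45],[0,0,0,0,0,0,0.45],[0,0,-0.4,0,0,0,0.45],[0,0,-1,0,0,0,0.45],[0,0,-1,0,0,0,0.45]]]'

```text
time: 19.27
tcp_pos: [0.5464, -0.3369, 0.1668]
eef_rot: [3.137, 0.005, 1.679]
contact_force: [-1.2, -0.0, -1.4]
width: 0.45
finger_force: 0.0
```

Call:
move_arm --motion '[[[0.5,0.2,0,0,0,-0.018,0.45],[1,0.38,0,0,0,-0.018,0.45],[1,0.38,0,0,0,-0.018,0.45]]]'

```text
time: 19.65
tcp_pos: [0.5661, -0.2497, 0.1621]
eef_rot: [-3.141, -0.001, 1.71]
contact_force: [-0.7, -0.3, -0.9]
width: 0.452
finger_force: 0.0
```

Call:
move_arm --motion '[[[0.5,0.2,0,0,0,0,0.45],[1,0.38,0,0,0,0,0.45],[1,0.38,0,0,0,0,0.45]]]'

```text
time: 20.02
tcp_pos: [0.5853, -0.1673, 0.1623]
eef_rot: [-3.141, -0.001, 1.71]
contact_force: [0.4, -1.2, 0.2]
width: 0.452
finger_force: 0.0
```

Call:
move_arm --motion '[[[0.5,0.2,0,0,0,0,0.45],[0.98,0.38,0,0,0,0,0.45],[0.98,0.38,0,0,0,0,0.45],[0.98,0.38,0,0,0,0,0.45],[0.98,0.38,0,0,0,0,0.45]]]'

```text
time: 20.65
tcp_pos: [0.6045, -0.0889, 0.1627]
eef_rot: [-3.141, 0.0, 1.706]
contact_force: [0.7, 1.0, -0.0]
width: 0.452
finger_force: 0.0
```

Call:
move_arm --motion '[[[-0.02,0.07,0,0,0,0,0.45],[-0.02,0.07,0.3,0,0,0,0.45],[-0.02,0.07,0.6,0,0,0,0.45],[-0.02,0.07,0.85,0,0,0,0.45],[-0.02,0.07,1,0,0,0,0.45],[-0.02,0.07,1,0,0,0,0.45]]]'

```text
time: 21.4
tcp_pos: [0.6101, -0.0884, 0.0823]
eef_rot: [-3.14, -0.0, 1.707]
contact_force: [0.4, -0.5, 0.3]
width: 0.448
finger_force: 0.0
```

Call:
move_arm --motion '[[[0,0,0,0,0,0,0],[0,0,0,0,0,0,0],[0,0,0,0,0,0,0],[0,0,0,0,0,0,0],[0,0,0,0,0,0,0]]]'

```text
time: 22.02
tcp_pos: [0.6113, -0.0884, 0.0837]
eef_rot: [3.14, 0.001, 1.707]
contact_force: [1.0, -0.1, 6.5]
width: 0.144
finger_force: 62.7
```

Call:
move_arm --motion '[[[0,0,-0.3,0,0,0,0],[0,0,-0.65,0,0,0,0],[0,0,-1,0,0,0,0],[0,0,-1,0,0,0,0],[-0.5,0,-1,0,0,0,0],[-1,0,-1,0,0,0,0],[-1,0,-1,0,0,0,0]]]'

```text
time: 22.9
tcp_pos: [0.6206, -0.1698, 0.161]
eef_rot: [-3.14, -0.0, 1.704]
contact_force: [0.9, 0.4, -1.3]
width: 0.142
finger_force: 61.7
```

Call:
move_arm --motion '[[[-0.3,-0.45,0,0,0,0,0],[-0.8,-0.93,0,0,0,0,0],[-1,-0.93,0,0,0,0,0],[-1,-0.93,0,0,0,0,0]]]'

```text
time: 23.4
tcp_pos: [0.5584, -0.2569, 0.1621]
eef_rot: [-3.141, -0.001, 1.706]
contact_force: [0.7, 0.7, -1.9]
width: 0.146
finger_force: 61.6
```

Call:
move_arm --motion '[[[-0.3,-0.45,0,0,0,0.018,0],[-0.6,-0.93,0,0,0,0.018,0],[-0.91,-0.93,0,0,0,0.018,0],[-0.91,-0.93,0,0,0,0.018,0],[-0.91,-0.93,0,0,0,0.018,0]]]'

```text
time: 24.02
tcp_pos: [0.4952, -0.3374, 0.1624]
eef_rot: [-3.141, -0.001, 1.68]
contact_force: [-0.3, -0.5, -1.2]
width: 0.144
finger_force: 63.5
```

Call:
move_arm --motion '[[[-0.02,-0.006,0.3,0,0,0,0],[-0.02,-0.006,0.5,0,0,0,0],[-0.02,-0.006,0.65,0,0,0,0],[-0.02,-0.006,0.75,0,0,0,0],[-0.02,-0.006,0.84,0,0,0,0],[-0.02,-0.006,0.84,0,0,0,0]]]'

```text
time: 24.78
tcp_pos: [0.4942, -0.3406, 0.0954]
eef_rot: [-3.141, -0.0, 1.679]
contact_force: [-0.1, 0.3, -0.9]
width: 0.146
finger_force: 63.4
```

Call:
move_arm --motion '[[[0,0,0.06,0,0,0,0],[0,0,0.12,0,0,0,0],[0,0,0.16,0,0,0,0],[0,0,0.16,0,0,0,0]]]'

```text
time: 25.28
tcp_pos: [0.4953, -0.3425, 0.0838]
eef_rot: [3.14, 0.004, 1.678]
contact_force: [-0.0, -4.5, 3.4]
width: 0.147
finger_force: 64.3
```

Call:
move_arm --motion '[[[0,0,0,0,0,0,0.45],[0,0,0,0,0,0,0.45],[0,0,0,0,0,0,0.45],[0,0,0,0,0,0,0.45],[0,0,-0.4,0,0,0,0.45],[0,0,-1,0,0,0,0.45],[0,0,-1,0,0,0,0.45],[0,0,-1,0,0,0,0.45]]]'

```text
time: 26.28
tcp_pos: [0.4942, -0.3405, 0.1625]
eef_rot: [-3.141, -0.0, 1.679]
contact_force: [0.4, 0.1, -0.7]
width: 0.451
finger_force: 0.0
```

Call:
move_arm --motion '[[[0.5,0.4,0,0,0,-0.018,0.45],[1,0.8,0,0,0,-0.018,0.45],[1,0.8,0,0,0,-0.018,0.45]]]'

```text
time: 26.65
tcp_pos: [0.5499, -0.2509, 0.1613]
eef_rot: [-3.14, -0.002, 1.711]
contact_force: [0.2, 0.2, -1.0]
width: 0.451
finger_force: 0.0
```

Call:
move_arm --motion '[[[0.5,0.4,0,0,0,0,0.45],[0.97,0.83,0,0,0,0,0.45],[0.97,0.83,0,0,0,0,0.45]]]'

```text
time: 27.02
tcp_pos: [0.6051, -0.166, 0.1615]
eef_rot: [-3.14, -0.001, 1.71]
contact_force: [-0.7, -0.4, -0.4]
width: 0.45
finger_force: 0.0
```

Call:
move_arm --motion '[[[0.5,0.4,0,0,0,0,0.45],[0.97,0.83,0,0,0,0,0.45],[0.97,0.83,0,0,0,0,0.45],[0.97,0.83,0,0,0,0,0.45],[0.97,0.83,0,0,0,0,0.45]]]'

```text
time: 27.65
tcp_pos: [0.659, -0.0841, 0.1626]
eef_rot: [-3.141, 0.0, 1.705]
contact_force: [-0.2, -0.1, -0.1]
width: 0.451
finger_force: 0.0
```

Call:
move_arm --motion '[[[0.014,0.016,0,0,0,0,0.45],[0.014,0.016,0.3,0,0,0,0.45],[0.014,0.016,0.6,0,0,0,0.45],[0.014,0.016,0.85,0,0,0,0.45],[0.014,0.016,1,0,0,0,0.45],[0.014,0.016,1,0,0,0,0.45]]]'

```text
time: 28.4
tcp_pos: [0.6604, -0.0813, 0.0824]
eef_rot: [-3.14, -0.0, 1.707]
contact_force: [0.3, -0.1, 0.7]
width: 0.45
finger_force: 0.0
```

Call:
move_arm --motion '[[[0,0,0,0,0,0,0],[0,0,0,0,0,0,0],[0,0,0,0,0,0,0],[0,0,0,0,0,0,0],[0,0,0,0,0,0,0]]]'

```text
time: 29.02
tcp_pos: [0.6616, -0.0814, 0.0839]
eef_rot: [3.14, 0.001, 1.707]
contact_force: [-0.8, 0.1, 5.3]
width: 0.146
finger_force: 62.3
```

Call:
move_arm --motion '[[[0,0,-0.3,0,0,0,0],[0,0,-0.65,0,0,0,0],[0,0,-1,0,0,0,0],[0,0,-1,0,0,0,0],[-0.5,-0.4,-1,0,0,0,0],[-0.8,-0.9,-1,0,0,0,0],[-0.8,-0.9,-1,0,0,0,0]]]'

```text
time: 29.9
tcp_pos: [0.5954, -0.1559, 0.1615]
eef_rot: [-3.138, -0.001, 1.704]
contact_force: [-0.5, 0.5, -2.5]
width: 0.151
finger_force: 61.4
```

Call:
move_arm --motion '[[[-0.3,-0.5,0,0,0,0,0],[-0.6,-1,0,0,0,0,0],[-0.6,-1,0,0,0,0,0]]]'

```text
time: 30.28
tcp_pos: [0.5237, -0.2137, 0.162]
eef_rot: [-3.14, -0.001, 1.705]
contact_force: [0.4, 1.2, -1.7]
width: 0.148
finger_force: 61.4
```

Call:
move_arm --motion '[[[0,-0.5,0,0,0,0,0],[0,-1,0,0,0,0,0],[-0.3,-1,0,0,0,0,0],[-0.5,-1,0,0,0,0,0]]]'

```text
time: 30.78
tcp_pos: [0.4532, -0.2644, 0.1629]
eef_rot: [3.14, 0.001, 1.707]
contact_force: [-0.1, -0.8, -1.9]
width: 0.147
finger_force: 61.4
```

Call:
move_arm --motion '[[[0,-0.21,0,0,0,0.018,0],[-0.4,-0.21,0,0,0,0.018,0],[-0.8,-0.21,0,0,0,0.018,0],[-1,-0.21,0,0,0,0.018,0],[-1,-0.21,0,0,0,0.018,0],[-1,-0.21,0,0,0,0.018,0]]]'

```text
time: 31.52
tcp_pos: [0.4458, -0.3436, 0.1627]
eef_rot: [-3.141, -0.001, 1.679]
contact_force: [0.8, -0.2, -1.8]
width: 0.144
finger_force: 61.4
```

Call:
move_arm --motion '[[[-0.01,-0.008,0.3,0,0,0,0],[-0.01,-0.008,0.5,0,0,0,0],[-0.01,-0.008,0.65,0,0,0,0],[-0.01,-0.008,0.75,0,0,0,0],[-0.01,-0.008,0.84,0,0,0,0],[-0.01,-0.008,0.84,0,0,0,0]]]'

```text
time: 32.28
tcp_pos: [0.4453, -0.3455, 0.0954]
eef_rot: [-3.141, -0.0, 1.679]
contact_force: [-0.7, 0.5, -1.8]
width: 0.144
finger_force: 61.4
```

Call:
move_arm --motion '[[[0,0,0.06,0,0,0,0],[0,0,0.12,0,0,0,0],[0,0,0.16,0,0,0,0],[0,0,0.16,0,0,0,0]]]'

```text
time: 32.78
tcp_pos: [0.4461, -0.346, 0.0849]
eef_rot: [3.14, 0.002, 1.679]
contact_force: [-3.8, 6.6, 21.8]
width: 0.149
finger_force: 64.7
```

Pink is seated. I'll release, retreat and check.

Call:
move_arm --motion '[[[0,0,0,0,0,0,0.45],[0,0,0,0,0,0,0.45],[0,0,0,0,0,0,0.45],[0,0,0,0,0,0,0.45],[0,0,-0.4,0,0,0,0.45],[0,0,-1,0,0,0,0.45],[0,0,-1,0,0,0,0.45],[0,0,-1,0,0,0,0.45]]]'

```text
time: 33.78
tcp_pos: [0.4453, -0.3456, 0.1625]
eef_rot: [-3.141, -0.0, 1.679]
contact_force: [-0.7, 0.5, -0.6]
width: 0.451
finger_force: 0.0
```

Call:
move_arm --motion '[[[0.3,0.3,-0.8,0,0,0,0.45],[0.3,0.6,-0.8,0,0,0,0.45],[0.3,0.6,-0.8,0,0,0,0.45],[0.3,0.6,-0.8,0,0,0,0.45]]]'

```text
time: 34.28
tcp_pos: [0.4895, -0.3162, 0.2252]
eef_rot: [-3.139, -0.002, 1.679]
contact_force: [-0.5, -0.3, -0.2]
width: 0.449
finger_force: 0.0
```

```bash
python3 - <<'E'
from m import *
f=robot.grab_frame('wrist')
for i,q in enumerate(['white_disc','blue_disc','green_disc','pink_disc']):
    e=np.array([.5184,-.3363])+[-.075,-.025,.025,.075][i]*np.array([-.9942,-.1075])
    for d in robot.mark_of(q,f)[:1]: print(q,round(d['conf'],2),np.round(atz(f,d['point'],.058),4),e)
b=robot.grab_frame('scene')['color'][150:310,250:450]
cv2.imwrite('pics/end.png',np.hstack([cv2.resize(f['color'],(400,300)),cv2.resize(b,(400,300),interpolation=3)])[:,:,::-1])
E
```

```text
white_disc 0.95 [ 0.5922 -0.3315  0.058 ] [ 0.592965  -0.3282375]
blue_disc 0.74 [ 0.5452 -0.3323  0.058 ] [ 0.543255  -0.3336125]
green_disc 0.25 [ 0.6081 -0.1592  0.058 ] [ 0.493545  -0.3389875]
pink_disc 0.97 [ 0.4417 -0.3414  0.058 ] [ 0.443835  -0.3443625]
```

View pics/end.png

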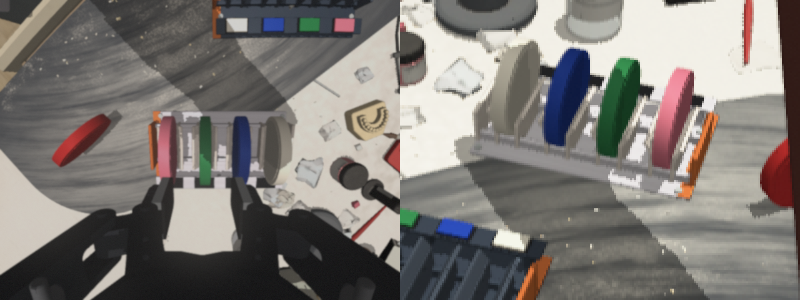

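From the orange end, the loading rack now holds pink, green, blue and white. All four stand upright at matching heights, and nothing touches the robot.

```bash
python3 -c "
from cell import robot
print(robot.close_job())"
```

```text
the job is handed in; nothing more can be done
None
```

The job is handed in: all four discs stand upright and released in the loading rack in reversed order (pink next to the orange end, then green, blue and white farthest), at about 34 s on the robot clock; the first grasp closed too high on the white disc and was repeated lower.

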